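# Shake the coat buttons out evenly over the sorting tray

### The arm

A 6-joint arm with a two-finger parallel gripper is mounted at the origin on the work surface. World frame = base frame: x ahead of the robot, y to its left, z up, the work surface at z = 0. Lengths are in m, angles in rad, forces in N, time in s.
With the tool pointing down it reaches from about 0.25 to 0.775 m from the base axis. Payload 4 kg.
Tool frame: the origin (TCP) lies at the centre of the arm's flange, where the gripper is bolted on; the fingertips stand 199 mm ahead of it and the grasp point (between the pads) lies 180 mm ahead of it (robot.tcp_to_tips is the z of the fingertips in the tool frame, in m); z points along the fingers, y is the line along which they close (so a half turn about z gives the same grasp; the last joint's range is limited). The gripper opens to 94 mm and grips with 3 to 60 N. Pads are 16 mm wide; open, the fingers measure 119 mm over their backs; the gripper's body (75 mm by 177 mm) begins 78 mm behind the grasp point.
Start: joints at [-0.103, 0.087, 1.371, -0, 1.684, -0.103], TCP at [0.55, -0, 0.405] pointing down, gripper open.
Joint ranges: [-3.1, 3.1], [-0.76, 2.03], [0.27, 2.55], [-1.08, 4.22], [0.17, 2.65], [-2.57, 2.57]. Speed limits (rad/s): [2.79, 2.79, 3.14, 3.14, 3.14, 3.14].

### API

Orientations are given as [roll, pitch, yaw] about the fixed x, y, z axes, in that order (R = Rz(yaw) Ry(pitch) Rx(roll)).
In Python, from bench import robot gives the robot as it stands.
- The arm moves only by the tool play_rows, never from a script. Its arguments are lists of equal length, an entry for each row: "translation": the shift along the tool's x, y, z scaled (see below), a list of three; "twist": the turn, a rotation vector about the tool's x, y, z scaled (see below), a list of three; "gripper": the opening, from -1 (shut) to 1 (fully open). A call has 1 to 8 rows; each row shifts and turns the commanded pose from where the row before left it, along the tool's axes as they then stand; what a row does not reach is not made up. The controller multiplies each number of a shift by 0.04 m and each number of a turn by 0.1 rad. A row lasts 1/10 s, in which the tool goes at most 50 mm and 8.59 degrees, less where a joint would pass 70% of its speed; a pose out of reach is approached as far as the arm can. A call with a number of a shift or a turn outside -1 to 1 is refused whole. A call with a gripper value outside its range is refused whole. The fingers move at their own pace and stop on an object; the grip force is fixed at half the most. Time passes only in rows, so rows that do not move let the fingers close. It gives the time, the measured TCP pose, the force, the opening and the grip force at its end, in the units of the state.
- robot.get_obs(): the state, without advancing time (a new reading comes with each control period).
- robot.snapshot(name): name is "scene" or "side" or "wrist"; returns the picture (420x560x3 uint8, red, green, blue); there is no depth.
- robot.camera_model(name): a dict with "camera_matrix" (3x3 intrinsics, pixels), "rvec" (rotation vector, rad) and "tvec" (3), from world to camera coordinates, as OpenCV has them. Camera axes: x right, y down, z forward; pixel columns grow to the right and rows downward; lengths in m; the calibration is good to about 2 mm. A picture is of the moment at which its call begins: read the wrist's pose just before it. camera_model takes no time and is no camera call; for the wrist camera it gives the pose at the moment of the call.
- robot.close_job(): hands the job in; it is judged then, once.
Trained networks look in the newest picture that a camera, given by its name, has taken for a name from the list of things; names that differ only in an ending like _2 or _b are one class to them, and where a whole thing is asked for, a point or a joint stands for the part that bears it (a point fixed in the world has none). Each returns a list of dicts, best first, with "score" (0 to 1); they miss things now and then, are a little off and sometimes report something else, mostly with a low value. They report only what shows in the picture. A call takes as long as a camera call. They do not tell look-alikes from the thing itself.
- robot.recognise(name, camera): "centre" ([x, y, z] in m, in world coordinates, good to about 4 mm: the middle of the surface that is visible of it).
- robot.spot_point(name, camera): "centre" ([x, y, z] in m, in world coordinates, good to about 4 mm: a listed point, or the origin of a listed thing).
The state is a dict: "time": time; "joint_positions": joint angles; "qvel": joint speeds; "joint_torque": joint torques, N m; "tool_pos": TCP position; "ee_rot": TCP orientation; "wrist_force": force on the tool from outside, world axes, zero at the start; "wrist_torque": the same for the moment, N m; "width": finger opening in m; "finger_force": force on a finger pad.
Only numpy, scipy, OpenCV 4.12 (cv2) and the standard library are available. Lean on these libraries where they do the work, as an engineer would, in place of code of your own. Each camera call takes 0.05 s, during which the arm holds its last target. There are 200 camera calls.

### The job

Pick up the clear-tube shaker by its wooden grip and shake the five big buttons out of its mouth into the three-compartment wooden tray, spread evenly: no compartment left empty, none with more than three, and no button lost outside. Do it with the shaker only, without touching the buttons with the gripper, then stand the empty shaker upright on its feet on the bare table beside or behind the tray. Leave the other things on the table where they are.

Things in the scene. Friction and masses are not known exactly. Their poses are not given: they have to be found in the camera images.
- shaker: The shaker: a straight flat clear-plastic tube, 156 mm long, 40 wide, 28 high (inside 152 x 32 x 20), closed at one end, open at the other (mouth), on two wooden feet 56 mm wide, with a wooden grip block on top; 94 mm high overall, 0.22 kg. Origin: middle of its underside, at table height when standing. z up, x level along it towards the mouth; the tube itself rises 8 degrees towards the mouth.
- shaker_grip (a point): Where to grasp the shaker: centre of its wooden grip block, flat-sided, 62 mm long (along the shaker's x) and 22 mm thick (along its y, between the fingers), from 48 to 94 mm above the shaker's underside. This point is 72 mm above the underside, midway along it; axes as the shaker's.
- shaker_mouth (a point): Centre of the tube's open end: 77 mm along the shaker's x, 41 mm above its underside; the tube's lower edge is 14 mm below it. Axes as the shaker's. The five buttons lie flat in single file inside and stay while it is upright; they start to slide out when the shaker is tipped mouth-down by about 24 to 31 degrees from upright; at less, shaking along the tube helps them along.
- tray: The tray: a fixed open wooden tray 140 mm (its x) by 330 mm (its y), walls 30 mm high and 5 mm thick, two dividers of the same height and thickness across it make three equal compartments in a row along its y, each 130 x 103 mm inside. Origin: centre of its underside on the table; z up.
- tray_left (a point): Centre of the inner floor of the tray's +y end (seen from the robot: left) compartment, 5 mm above the table; axes as the tray's.
- tray_middle (a point): Centre of the inner floor of the tray's middle compartment, 5 mm above the table; axes as the tray's.
- tray_right (a point): Centre of the inner floor of the tray's -y end (right) compartment, 5 mm above the table; axes as the tray's.
- button0_center (a point): Centre of a chunky round coat button, a disc 28 mm across and 14 mm thick, 14 g (z is its axis); all five are alike. At the start it lies in the shaker, nearest the mouth.
- button1_center (a point): Centre of a chunky round coat button, a disc 28 mm across and 14 mm thick, 14 g (z is its axis); all five are alike. At the start it lies in the shaker, number 2 from the mouth.
- button2_center (a point): Centre of a chunky round coat button, a disc 28 mm across and 14 mm thick, 14 g (z is its axis); all five are alike. At the start it lies in the shaker, number 3 from the mouth.
- button3_center (a point): Centre of a chunky round coat button, a disc 28 mm across and 14 mm thick, 14 g (z is its axis); all five are alike. At the start it lies in the shaker, number 4 from the mouth.
- button4_center (a point): Centre of a chunky round coat button, a disc 28 mm across and 14 mm thick, 14 g (z is its axis); all five are alike. At the start it lies in the shaker, number 5 from the mouth.
- tape: Bystander: roll of paper tape lying flat, 90 mm across, 36 mm high; origin at the centre of its underside.
- paint_jar: Bystander: white paint jar, 60 mm across, 75 mm high; origin at the centre of its underside.
- glue: Bystander: white glue bottle, 52 mm across, 150 mm high; origin at the centre of its underside.
- spool: Bystander: empty wooden spool standing on end, 52 mm across, 70 mm high; origin at the centre of its underside.
- brush: Bystander: paint brush lying on the table, about 200 mm long; origin at the middle of its underside.
Not all that is in view belongs to the job. What is meant by the shaker is not turquoise, and is the larger of those in its own colour.

How it is judged:
On the way, in this order (a step that is already met when the one before it is completed fails the run):
1. the shaker is held clear of the table with all five buttons still in it (height (world z) of shaker_grip above 0.1 m and contact force between the fingers and shaker above 1 N and distance between each of button0_center, button1_center, button2_center, button3_center, button4_center and shaker_grip below 0.125 m), for 0.2 s.
2. while the shaker is still held in the air, every compartment has at least one button (height (world z) of shaker_grip above 0.1 m and contact force between the fingers and shaker above 1 N and ((y of button0_center in the frame of tray_middle above 0.0537 m and height (world z) of button0_center below 0.035 m) or (y of button1_center in the frame of tray_middle above 0.0537 m and height (world z) of button1_center below 0.035 m) or (y of button2_center in the frame of tray_middle above 0.0537 m and height (world z) of button2_center below 0.035 m) or (y of button3_center in the frame of tray_middle above 0.0537 m and height (world z) of button3_center below 0.035 m) or (y of button4_center in the frame of tray_middle above 0.0537 m and height (world z) of button4_center below 0.035 m)) and ((y of button0_center in the frame of tray_middle below -0.0537 m and height (world z) of button0_center below 0.035 m) or (y of button1_center in the frame of tray_middle below -0.0537 m and height (world z) of button1_center below 0.035 m) or (y of button2_center in the frame of tray_middle below -0.0537 m and height (world z) of button2_center below 0.035 m) or (y of button3_center in the frame of tray_middle below -0.0537 m and height (world z) of button3_center below 0.035 m) or (y of button4_center in the frame of tray_middle below -0.0537 m and height (world z) of button4_center below 0.035 m)) and ((y of button0_center in the frame of tray_middle between -0.0537 and 0.0537 m and height (world z) of button0_center below 0.035 m) or (y of button1_center in the frame of tray_middle between -0.0537 and 0.0537 m and height (world z) of button1_center below 0.035 m) or (y of button2_center in the frame of tray_middle between -0.0537 and 0.0537 m and height (world z) of button2_center below 0.035 m) or (y of button3_center in the frame of tray_middle between -0.0537 and 0.0537 m and height (world z) of button3_center below 0.035 m) or (y of button4_center in the frame of tray_middle between -0.0537 and 0.0537 m and height (world z) of button4_center below 0.035 m))), for 0.1 s.
At the end, for the whole second after the job is handed in: All five buttons rest inside the tray (centres within its walls, under 30 mm above its floor), one to three per compartment; the shaker stands at rest upright on the table (within 0.08 rad, grip point under 75.5 mm high), not touching the tray (x of button0_center in the frame of tray_middle between -0.066 and 0.066 m and x of button1_center in the frame of tray_middle between -0.066 and 0.066 m and x of button2_center in the frame of tray_middle between -0.066 and 0.066 m and x of button3_center in the frame of tray_middle between -0.066 and 0.066 m and x of button4_center in the frame of tray_middle between -0.066 and 0.066 m and y of button0_center in the frame of tray_middle between -0.161 and 0.161 m and y of button1_center in the frame of tray_middle between -0.161 and 0.161 m and y of button2_center in the frame of tray_middle between -0.161 and 0.161 m and y of button3_center in the frame of tray_middle between -0.161 and 0.161 m and y of button4_center in the frame of tray_middle between -0.161 and 0.161 m and z of each of button0_center, button1_center, button2_center, button3_center, button4_center in the frame of tray_middle below 0.03 m and ((y of button0_center in the frame of tray_middle above 0.0537 m and height (world z) of button0_center below 0.035 m) or (y of button1_center in the frame of tray_middle above 0.0537 m and height (world z) of button1_center below 0.035 m) or (y of button2_center in the frame of tray_middle above 0.0537 m and height (world z) of button2_center below 0.035 m) or (y of button3_center in the frame of tray_middle above 0.0537 m and height (world z) of button3_center below 0.035 m) or (y of button4_center in the frame of tray_middle above 0.0537 m and height (world z) of button4_center below 0.035 m)) and ((y of button0_center in the frame of tray_middle below -0.0537 m and height (world z) of button0_center below 0.035 m) or (y of button1_center in the frame of tray_middle below -0.0537 m and height (world z) of button1_center below 0.035 m) or (y of button2_center in the frame of tray_middle below -0.0537 m and height (world z) of button2_center below 0.035 m) or (y of button3_center in the frame of tray_middle below -0.0537 m and height (world z) of button3_center below 0.035 m) or (y of button4_center in the frame of tray_middle below -0.0537 m and height (world z) of button4_center below 0.035 m)) and ((y of button0_center in the frame of tray_middle between -0.0537 and 0.0537 m and height (world z) of button0_center below 0.035 m) or (y of button1_center in the frame of tray_middle between -0.0537 and 0.0537 m and height (world z) of button1_center below 0.035 m) or (y of button2_center in the frame of tray_middle between -0.0537 and 0.0537 m and height (world z) of button2_center below 0.035 m) or (y of button3_center in the frame of tray_middle between -0.0537 and 0.0537 m and height (world z) of button3_center below 0.035 m) or (y of button4_center in the frame of tray_middle between -0.0537 and 0.0537 m and height (world z) of button4_center below 0.035 m)) and linear speed of each of button0, button1, button2, button3, button4 below 0.03 m/s and angle between shaker_grip's own z axis and vertical below 0.08 rad and height (world z) of shaker_grip below 0.0755 m and linear speed of shaker below 0.02 m/s and contact force between shaker and tray below 0.1 N).
It fails at once if a bystander (tape, paint jar, glue, spool or brush) is moved more than 40 mm (distance of any of tape, paint_jar, glue, spool, brush from where it was at the start of the episode above 0.04 m).
It fails at once if the gripper touches a button (contact force between the fingers and button0 above 0.5 N or contact force between the fingers and button1 above 0.5 N or contact force between the fingers and button2 above 0.5 N or contact force between the fingers and button3 above 0.5 N or contact force between the fingers and button4 above 0.5 N).
It also fails if it takes over 67 s, if anything falls off the work surface, if the arm or the gripper's body presses on something with over 40 N, if the wrist force passes 120 N, or if a joint passes its speed limit or range.

## Working session

There is one attempt and no reset: what is moved stays moved. The work goes in short steps, Python scripts to look and compute and a tool call to move; the robot and the scene stay as the last step left them, time stands still between calls to the robot, and variables do not carry over. Pictures are saved under pics/ and viewed, at most 10 in all, crops included, and the job is handed in when it is done.

Besides the shell and the picture viewer there is one more tool, called after "Request:" as name(argument=value, ...) on one line, values as JSON. play_rows: Moves the arm, as the interface text tells. Its arguments: {"type":"object","properties":{"translation":{"type":"array","items":{"type":"array","items":{"type":"number","minimum":-1,"maximum":1}}},"twist":{"type":"array","items":{"type":"array","items":{"type":"number","minimum":-1,"maximum":1}}},"gripper":{"type":"array","items":{"type":"number"}}},"required":["translation","twist","gripper"]}

```bash
mkdir -p pics
cat > h.py <<'E'
import numpy as np, cv2
from scipy.spatial.transform import Rotation as R
from bench import robot
def snap(c,n):
    im=robot.snapshot(c); cv2.imwrite(f'pics/{n}.png',im[:,:,::-1]); return im
def proj(c,p):
    m=robot.camera_model(c); q,_=cv2.projectPoints(np.array(p,float).reshape(-1,3),np.array(m['rvec'],float),np.array(m['tvec'],float),np.array(m['camera_matrix'],float),None); return q.reshape(-1,2)
def ray(c,uv,z):
    m=robot.camera_model(c); K=np.array(m['camera_matrix']); r=R.from_rotvec(np.ravel(m['rvec'])).as_matrix(); t=np.ravel(m['tvec'])
    o=-r.T@t; d=r.T@np.linalg.inv(K)@[uv[0],uv[1],1]; return o+d*(z-o[2])/d[2]
E
python3 - <<'E'
from h import *
a=snap('scene','scene0'); b=snap('side','side0')
cv2.imwrite('pics/both.png',cv2.resize(np.vstack([a,b])[:,:,::-1],(400,600))) 
for c in ['scene','side']:
  for n in ['shaker','shaker_grip','shaker_mouth','tray','tray_left','tray_right','tape','paint_jar','glue','spool','brush']:
    for d in robot.spot_point(n,c)[:3]: print(c,n,np.round(d['centre'],3),round(d['score'],2))
o=robot.get_obs(); print(o['tool_pos'],o['ee_rot'],o['time'],o['width'])
E
```

```text
scene shaker [0.538 0.244 0.002] 0.78
scene shaker [0.344 0.202 0.   ] 0.71
scene shaker_grip [0.681 0.157 0.07 ] 0.89
scene shaker_grip [0.342 0.196 0.047] 0.65
scene shaker_mouth [0.591 0.268 0.033] 0.87
scene shaker_mouth [0.654 0.23  0.04 ] 0.63
scene shaker_mouth [0.292 0.21  0.026] 0.62
scene tray [ 0.455 -0.048 -0.   ] 0.86
scene tray_left [0.449 0.059 0.007] 0.87
scene tray_right [ 0.457 -0.16   0.004] 0.65
scene tape [ 0.676 -0.132 -0.   ] 0.74
scene paint_jar [ 0.49   0.387 -0.   ] 0.87
scene glue [ 0.523 -0.432  0.   ] 0.85
scene spool [ 0.354  0.341 -0.   ] 0.64
scene brush [ 0.358 -0.382  0.002] 0.62
side shaker [0.539 0.244 0.002] 0.75
side shaker [0.682 0.163 0.001] 0.61
side shaker [0.344 0.196 0.002] 0.61
side shaker_grip [0.686 0.159 0.075] 0.86
side shaker_grip [0.54  0.248 0.059] 0.63
side shaker_grip [0.343 0.198 0.05 ] 0.58
side shaker_mouth [0.592 0.276 0.033] 0.98
side shaker_mouth [0.29  0.211 0.029] 0.66
side shaker_mouth [0.655 0.237 0.042] 0.6
side tray [ 0.454 -0.05   0.   ] 0.91
side tray [0.681 0.163 0.005] 0.64
side tray [ 0.453 -0.055  0.004] 0.54
side tray_left [0.451 0.06  0.004] 0.8
side tray_left [ 0.489  0.388 -0.002] 0.21
side tray_right [ 0.451 -0.154  0.003] 0.73
side tray_right [ 0.364 -0.381  0.   ] 0.16
side tape [ 0.676 -0.132  0.   ] 0.83
side paint_jar [ 0.486  0.389 -0.004] 0.58
side glue [ 0.522 -0.43   0.001] 0.5
side spool [0.352 0.343 0.002] 0.57
side brush [ 0.362 -0.382  0.002] 0.59
[ 5.50009686e-01 -6.87490372e-06  4.04711329e-01] [3.14147184e+00 7.48044640e-06 1.57080778e+00] 1.2 0.0937660913511981
```

View pics/scene0.png

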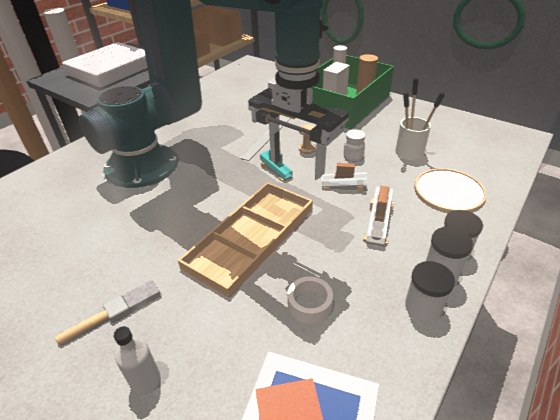

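View pics/side0.png

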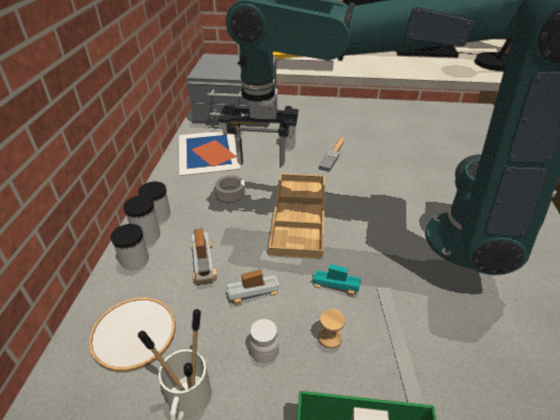

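The scene shows three shakers: a turquoise one, a small brown-gripped one at (345,180), and a large brown-gripped one at (380,213). The large one is the target, at about (0.683, 0.160), and the network puts its mouth towards +y. The tray is at about (0.454, -0.049). I'll move above the shaker.

Request:
play_rows(translation=[[0.95,0.75,0],[0.95,0.75,0],[0.95,0.75,0],[0.95,0.75,0],[0,0,0],[0,0,0],[0,0,0],[0,0,0]], twist=[[0,0,0],[0,0,0],[0,0,0],[0,0,0],[0,0,-0.87],[0,0,-0.87],[0,0,-0.87],[0,0,-0.87]], gripper=[1,1,1,1,1,1,1,1])

```text
time: 2.0
tool_pos: [0.6702, 0.1523, 0.4042]
ee_rot: [-3.141, -0.0, 1.923]
wrist_force: [-0.6, 0.2, -0.7]
width: 0.0941
finger_force: 0.0
```

Run:
```python
from h import *
o=robot.get_obs(); print(o['tool_pos'],o['ee_rot'],o['time'],o['joint_positions'])
a=snap('wrist','w1')
for n in ['shaker','shaker_grip','shaker_mouth','button0_center']:
    for d in robot.spot_point(n,'wrist')[:5]: print(n,np.round(d['centre'],3),round(d['score'],2),proj('wrist',d['centre']).round())
snap('side','x')
for n in ['shaker','shaker_grip','shaker_mouth','button0_center']:
    for d in robot.spot_point(n,'side')[:5]: print(n,np.round(d['centre'],3),round(d['score'],2))
```

```text
[0.67024353 0.15232015 0.40422984] [-3.14105255e+00 -7.52838892e-05  1.92280144e+00] 2.0 [ 1.41033555e-01  4.01193730e-01  9.90953213e-01 -4.01316858e-05
  1.74998961e+00 -2.10978723e-01]
shaker [0.679 0.161 0.006] 0.94 [[290. 188.]]
shaker [0.342 0.201 0.001] 0.87 [[ 4. 45.]]
shaker [ 0.541  0.244 -0.004] 0.7 [[197.  72.]]
shaker_grip [0.679 0.162 0.072] 0.64 [[293. 198.]]
shaker_grip [0.54  0.244 0.056] 0.6 [[180.  61.]]
shaker_mouth [0.658 0.234 0.042] 0.91 [[297. 117.]]
shaker_mouth [0.586 0.272 0.032] 0.71 [[241.  54.]]
shaker [ 0.344  0.196 -0.   ] 0.81
shaker [0.68  0.163 0.003] 0.62
shaker [0.543 0.244 0.   ] 0.57
shaker_grip [0.347 0.196 0.054] 0.92
shaker_grip [0.538 0.247 0.057] 0.69
shaker_mouth [0.654 0.239 0.04 ] 0.9
shaker_mouth [0.289 0.209 0.034] 0.84
shaker_mouth [0.594 0.274 0.033] 0.71
button0_center [0.663 0.211 0.034] 0.6
```

View pics/w1.png

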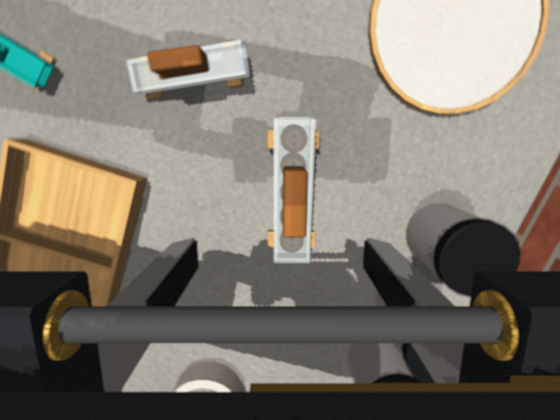

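The wrist view shows the shaker standing vertical in the image: grip at (294,203), mouth towards the top at (294,120). That matches the network, so the tool yaw is aligned. I'll descend and grip.

Request:
play_rows(translation=[[0.12,0.34,0],[0,0,0.6],[0,0,0.8],[0,0,0.8],[0,0,0.8],[0,0,0.7],[0,0,0],[0,0,0]], twist=[[0,0,0],[0,0,0],[0,0,0],[0,0,0],[0,0,0],[0,0,0],[0,0,0],[0,0,0]], gripper=[1,1,1,1,1,1,1,-1])

```text
time: 3.3
tool_pos: [0.6812, 0.1611, 0.2567]
ee_rot: [-3.141, -0.0, 1.919]
wrist_force: [-0.1, -0.1, -0.3]
width: 0.0891
finger_force: 0.0
```

Request:
play_rows(translation=[[0,0,0],[0,0,0],[0,0,0],[0,0,0],[0,0,0],[0,0,0],[0,0,0],[0,0,0]], twist=[[0,0,0],[0,0,0],[0,0,0],[0,0,0],[0,0,0],[0,0,0],[0,0,0],[0,0,0]], gripper=[-1,-1,-1,-1,-1,-1,-1,-1])

```text
time: 4.1
tool_pos: [0.6811, 0.1612, 0.2566]
ee_rot: [-3.141, 0.0, 1.919]
wrist_force: [1.2, -0.0, 1.0]
width: 0.0258
finger_force: 0.0
```

Request:
play_rows(translation=[[0,0,0],[0,0,0],[0,0,0],[0,0,-0.3],[0,0,-0.5],[0,0,-0.5],[0,0,-0.5],[0,0,-0.3]], twist=[[0,0,0],[0,0,0],[0,0,0],[0,0,0],[0,0,0],[0,0,0],[0,0,0],[0,0,0]], gripper=[-1,-1,-1,-1,-1,-1,-1,-1])

```text
time: 4.9
tool_pos: [0.6813, 0.1612, 0.3432]
ee_rot: [3.139, 0.001, 1.919]
wrist_force: [0.5, -0.8, -2.1]
width: 0.0219
finger_force: 30.0
```

Run:
```python
from h import *
o=robot.get_obs(); print(o['tool_pos'],o['ee_rot'],o['time'],o['width'],o['finger_force'],o['wrist_force'],o['wrist_torque'])
snap('wrist','w2')
for n in ['shaker_grip','shaker_mouth','button0_center']:
    for d in robot.spot_point(n,'wrist')[:5]: print(n,np.round(d['centre'],3),round(d['score'],2))
snap('side','x')
for n in ['shaker_grip','shaker_mouth','button0_center']:
    for d in robot.spot_point(n,'side')[:5]: print(n,np.round(d['centre'],3),round(d['score'],2))
```

```text
[0.68129438 0.1611816  0.34317593] [3.13875804e+00 5.00367716e-04 1.91887528e+00] 4.9 0.021930230459365565 29.97245818376541 [ 0.52955462 -0.75434037 -2.0606076 ] [ 0.10404595 -0.08580833 -0.00388456]
shaker_grip [0.542 0.248 0.052] 0.88
shaker_grip [0.683 0.165 0.157] 0.69
shaker_mouth [0.449 0.054 0.007] 0.58
shaker_mouth [0.66  0.233 0.128] 0.56
shaker_grip [0.682 0.16  0.16 ] 0.88
shaker_grip [0.54  0.247 0.058] 0.71
shaker_grip [0.345 0.196 0.049] 0.55
shaker_mouth [0.653 0.239 0.124] 0.89
shaker_mouth [0.289 0.208 0.033] 0.63
shaker_mouth [0.595 0.275 0.036] 0.6
button0_center [0.662 0.211 0.117] 0.6
```

View pics/w2.png

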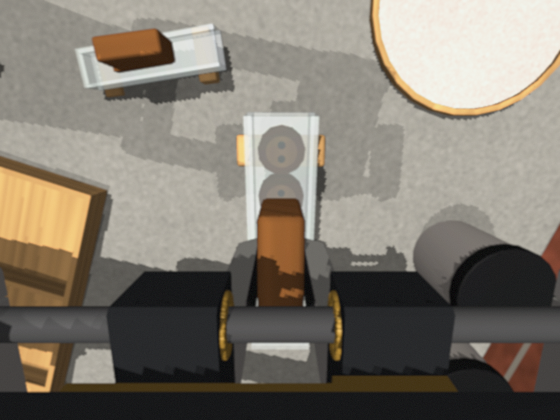

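The shaker is held at 30 N, with buttons visible at (282,150) and (282,190) in the tube. Next I'll carry it over the left compartment and turn the mouth towards the robot.

Request:
play_rows(translation=[[-0.07,-0.3,0],[-0.14,-0.55,0],[-0.16,-0.65,0],[-0.17,-0.7,0],[-0.17,-0.7,0],[-0.16,-0.65,0],[-0.14,-0.55,0],[-0.07,-0.3,0]], twist=[[0,0,0],[0,0,0],[0,0,0],[0,0,0],[0,0,0],[0,0,0],[0,0,0],[0,0,0]], gripper=[-1,-1,-1,-1,-1,-1,-1,-1])

```text
time: 6.1
tool_pos: [0.529, 0.0597, 0.3402]
ee_rot: [-3.14, -0.0, 1.918]
wrist_force: [0.1, 0.3, -2.7]
width: 0.022
finger_force: 30.0
```

Request:
play_rows(translation=[[0,0,0],[0,0,0],[0,0,0],[0,0,0],[0,0,0],[0,0,0],[0,0,0],[0,0,0]], twist=[[0,0,-0.5],[0,0,-0.9],[0,0,-1],[0,0,-1],[0,0,-1],[0,0,-1],[0,0,-1],[0,0,-1]], gripper=[-1,-1,-1,-1,-1,-1,-1,-1])

```text
time: 6.9
tool_pos: [0.5307, 0.0607, 0.3403]
ee_rot: [3.141, -0.0, 2.663]
wrist_force: [-1.0, -0.6, -2.8]
width: 0.0213
finger_force: 30.0
```

Request:
play_rows(translation=[[0,0,0],[0,0,0],[0,0,0],[0,0,0],[0,0,0],[0,0,0.24],[0,0,0.24],[0,0,0.24]], twist=[[0,0,-1],[0,0,-1],[0,0,-1],[0,0,-1],[0,0,-0.82],[0,0,0],[0,0,0],[0,0,0]], gripper=[-1,-1,-1,-1,-1,-1,-1,-1])

```text
time: 7.7
tool_pos: [0.5303, 0.0606, 0.3103]
ee_rot: [3.142, -0.001, 3.14]
wrist_force: [-0.6, -0.5, -3.1]
width: 0.0219
finger_force: 30.0
```

```bash
cat > st.py <<'E'
from h import *
import sys
def st(name=None,pts=('shaker_mouth','button0_center'),cams=('wrist','side','scene')):
    o=robot.get_obs(); r=R.from_euler('xyz',o['ee_rot']).as_matrix()
    g=np.array(o['tool_pos'])+r@[0,0,.184]; tilt=np.degrees(np.arcsin(-r[2,0]))
    print('t',o['time'],'tcp',np.round(o['tool_pos'],3),'rpy',np.round(o['ee_rot'],3),'grip',g.round(3),'tilt',tilt.round(1),'j',np.round(o['joint_positions'],2),'ff',round(o['finger_force'],1))
    tx=r[:,0]; tz=r[:,2]; M=g+.077*tx+.031*tz; print('mouth',M.round(3))
    for c in cams:
        snap(c,(name or 'x')+'_'+c)
        for n in pts:
            for d in robot.spot_point(n,c)[:8]:
                p=np.array(d['centre']); s=''
                if 'button' in n: s='in tube: along %.3f'%((p-g)@tx)
                if d['score']>.3: print(c,n,np.round(p,3),round(d['score'],2),s)
st(sys.argv[1] if len(sys.argv)>1 else None,cams=sys.argv[2].split(',') if len(sys.argv)>2 else ('wrist','side'))
E
python3 st.py a wrist,side,scene
```

```text
t 7.7 tcp [0.53  0.061 0.31 ] rpy [ 3.142e+00 -1.000e-03  3.140e+00] grip [0.53  0.061 0.126] tilt -0.1 j [ 0.01  0.09  1.56  0.    1.5  -1.56] ff 30.0
mouth [0.453 0.061 0.095]
wrist shaker_mouth [0.588 0.272 0.031] 0.78 
wrist shaker_mouth [0.454 0.058 0.093] 0.74 
wrist shaker_mouth [0.531 0.064 0.123] 0.68 
side shaker_mouth [0.292 0.208 0.031] 0.9 
side shaker_mouth [0.594 0.277 0.033] 0.78 
side shaker_mouth [0.452 0.065 0.094] 0.67 
scene shaker_mouth [0.45  0.058 0.096] 0.88 
scene shaker_mouth [0.593 0.271 0.028] 0.81 
scene shaker_mouth [0.29  0.212 0.028] 0.81
```

Request:
play_rows(translation=[[0.23,0,-0.1],[0.3,0,-0.1],[0.35,0,0],[0.35,0,0],[0.25,0,0],[0.15,0,0],[0,0,0],[0,0,0]], twist=[[0,-0.5,0],[0,-0.65,0],[0,-0.75,0],[0,-0.75,0],[0,-0.55,0],[0,-0.3,0],[0,0,0],[0,0,0]], gripper=[-1,-1,-1,-1,-1,-1,-1,-1])

```text
time: 8.95
tool_pos: [0.466, 0.0606, 0.3109]
ee_rot: [3.142, 0.35, 3.141]
wrist_force: [0.3, -0.4, -3.8]
width: 0.0217
finger_force: 30.0
```

```bash
python3 st.py b wrist,side,scene
```

```text
t 8.95 tcp [0.466 0.061 0.311] rpy [3.142 0.35  3.141] grip [0.529 0.061 0.138] tilt 20.0 j [ 0.01 -0.17  1.82 -0.    1.14 -1.56] ff 30.0
mouth [0.467 0.061 0.083]
wrist shaker_mouth [0.47  0.059 0.084] 0.8 
wrist shaker_mouth [0.589 0.272 0.033] 0.59 
wrist shaker_mouth [0.528 0.064 0.137] 0.58 
side shaker_mouth [0.289 0.211 0.033] 0.82 
side shaker_mouth [0.468 0.064 0.082] 0.72 
side shaker_mouth [0.594 0.278 0.034] 0.58 
scene shaker_mouth [0.592 0.271 0.03 ] 0.83 
scene shaker_mouth [0.467 0.06  0.08 ] 0.57
```

View pics/b_wrist.png

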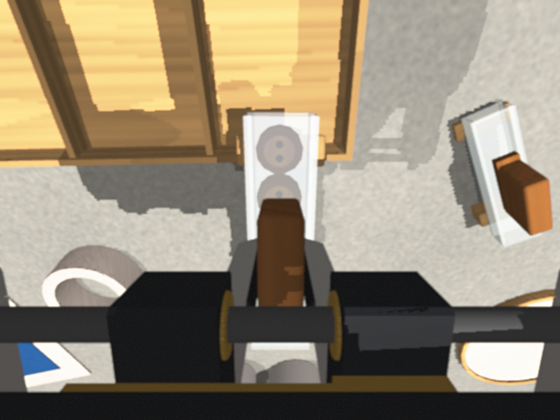

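The wrist view shows button 0 at (280,150), button 1 behind it, and the mouth edge at row 115 over the left compartment. Nothing has slid yet. I'll track the buttons with a brightness profile along the tube and tilt further in small steps.

```bash
cat > pf.py <<'E'
from h import *
import sys
im=snap('wrist',sys.argv[1]); o=robot.get_obs(); r=R.from_euler('xyz',o['ee_rot']).as_matrix()
g=np.array(o['tool_pos'])+r@[0,0,.184]
hsv=cv2.cvtColor(im,cv2.COLOR_RGB2HSV)
print('t',o['time'],'tilt',round(np.degrees(np.arcsin(-r[2,0])),1),'grip',g.round(3),'tcp',np.round(o['tool_pos'],3))
print('rows90-200/5 gray',[int(im[y:y+5,272:290].mean()) for y in range(90,205,5)])
print('sat',[int(hsv[y:y+5,272:290,1].mean()) for y in range(90,205,5)])
E
python3 pf.py c0
```

```text
t 9.45 tilt 20.0 grip [0.529 0.06  0.138] tcp [0.466 0.061 0.31 ]
rows90-200/5 gray [189, 187, 181, 150, 161, 232, 240, 177, 167, 175, 173, 175, 178, 171, 175, 170, 181, 166, 166, 173, 172, 133, 43]
sat [121, 122, 124, 128, 60, 6, 2, 8, 11, 21, 18, 19, 25, 18, 23, 19, 12, 14, 17, 25, 23, 45, 162]
```

Request:
play_rows(translation=[[0.15,0,0.1],[0.15,0,0.1],[0,0,0],[0,0,0]], twist=[[0,-0.35,0],[0,-0.35,0],[0,0,0],[0,0,0]], gripper=[-1,-1,-1,-1])

```text
time: 9.85
tool_pos: [0.4577, 0.0606, 0.2988]
ee_rot: [-3.142, 0.419, 3.141]
wrist_force: [0.2, -0.4, -2.7]
width: 0.0214
finger_force: 30.0
```

```bash
python3 pf.py c1
```

```text
t 9.9 tilt 24.1 grip [0.533 0.061 0.131] tcp [0.458 0.061 0.299]
rows90-200/5 gray [183, 184, 147, 84, 153, 213, 172, 174, 182, 176, 182, 181, 176, 181, 174, 209, 174, 171, 178, 178, 179, 141, 44]
sat [123, 122, 127, 127, 56, 6, 8, 11, 20, 17, 22, 21, 17, 22, 13, 5, 8, 12, 20, 20, 22, 48, 162]
```

Request:
play_rows(translation=[[0.15,0,0.1],[0,0,0],[0,0,0]], twist=[[0,-0.35,0],[0,0,0],[0,0,0]], gripper=[-1,-1,-1])

```text
time: 10.2
tool_pos: [0.454, 0.0606, 0.2929]
ee_rot: [-3.142, 0.454, 3.141]
wrist_force: [0.6, -1.1, -3.0]
width: 0.0218
finger_force: 30.0
```

```bash
python3 pf.py c2
```

```text
t 10.25 tilt 26.1 grip [0.535 0.061 0.128] tcp [0.454 0.061 0.293]
rows90-200/5 gray [184, 164, 72, 67, 66, 154, 181, 187, 182, 181, 182, 177, 235, 220, 173, 175, 184, 179, 184, 183, 180, 142, 45]
sat [123, 125, 148, 165, 161, 26, 16, 22, 17, 17, 20, 13, 3, 4, 9, 11, 21, 16, 22, 21, 18, 45, 161]
```

Request:
play_rows(translation=[[0,0,0]], twist=[[0,0,0]], gripper=[-1])

```text
time: 10.35
tool_pos: [0.4543, 0.0606, 0.2932]
ee_rot: [-3.142, 0.456, 3.141]
wrist_force: [0.4, -0.5, -3.1]
width: 0.0217
finger_force: 30.0
```

```bash
python3 pf.py c3
```

```text
t 10.4 tilt 26.1 grip [0.535 0.06  0.128] tcp [0.454 0.061 0.293]
rows90-200/5 gray [182, 160, 68, 68, 97, 154, 181, 187, 181, 182, 181, 179, 238, 220, 173, 175, 184, 179, 184, 183, 180, 142, 46]
sat [123, 125, 151, 165, 166, 30, 16, 22, 17, 18, 19, 12, 2, 4, 9, 12, 21, 16, 22, 21, 18, 45, 161]
```

View pics/c3.png

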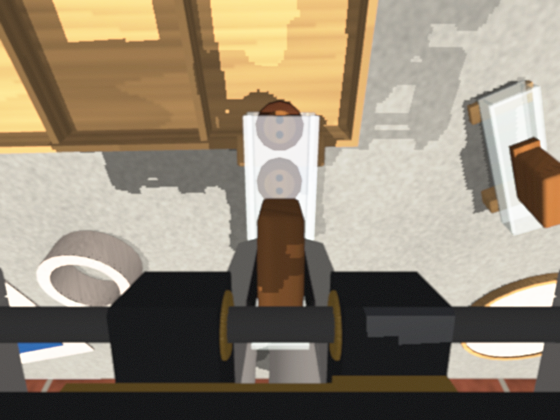

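Button 0 sticks out of the mouth, with its centre at (280,127) and the lip at row 115. Button 1 is at (280,182) and both are at rest. I'll take another small step.

Request:
play_rows(translation=[[0.15,0,0],[0,0,0]], twist=[[0,-0.3,0],[0,0,0]], gripper=[-1,-1])

```text
time: 10.6
tool_pos: [0.4481, 0.0606, 0.2897]
ee_rot: [-3.142, 0.484, 3.141]
wrist_force: [-0.4, -0.3, -3.7]
width: 0.022
finger_force: 30.0
```

```bash
python3 pf.py c4; python3 pf.py c5
```

```text
t 10.65 tilt 27.7 grip [0.534 0.061 0.127] tcp [0.448 0.061 0.29 ]
rows90-200/5 gray [72, 85, 119, 102, 77, 159, 181, 185, 180, 191, 242, 235, 177, 175, 183, 180, 183, 185, 179, 184, 180, 188, 45]
sat [158, 166, 164, 126, 153, 30, 16, 18, 14, 10, 1, 2, 8, 11, 20, 17, 20, 22, 16, 21, 13, 16, 163]
t 10.7 tilt 27.8 grip [0.534 0.061 0.127] tcp [0.449 0.061 0.29 ]
rows90-200/5 gray [93, 97, 93, 89, 62, 148, 175, 201, 239, 244, 226, 174, 175, 184, 179, 184, 184, 179, 183, 182, 237, 143, 45]
sat [162, 165, 163, 164, 157, 17, 8, 4, 0, 1, 3, 8, 12, 21, 16, 21, 21, 17, 20, 11, 2, 33, 162]
```

Request:
play_rows(translation=[[-0.23,0,0],[0,0,0]], twist=[[0,0.5,0],[0,0,0]], gripper=[-1,-1])

```text
time: 10.9
tool_pos: [0.4578, 0.0605, 0.2955]
ee_rot: [-3.142, 0.437, 3.141]
wrist_force: [0.2, -0.1, -2.8]
width: 0.022
finger_force: 30.0
```

```bash
python3 pf.py c6; python3 pf.py c7
```

```text
t 10.95 tilt 25.0 grip [0.535 0.06  0.128] tcp [0.457 0.061 0.295]
rows90-200/5 gray [184, 182, 119, 87, 64, 144, 178, 182, 178, 184, 180, 178, 181, 176, 233, 241, 233, 174, 172, 178, 178, 138, 45]
sat [123, 124, 127, 126, 119, 16, 14, 18, 16, 23, 19, 17, 20, 12, 3, 2, 4, 8, 11, 19, 19, 41, 162]
t 11.0 tilt 25.0 grip [0.535 0.06  0.128] tcp [0.457 0.061 0.295]
rows90-200/5 gray [185, 183, 120, 87, 50, 145, 181, 181, 180, 185, 179, 180, 179, 181, 240, 241, 232, 174, 172, 179, 179, 138, 45]
sat [123, 123, 128, 126, 138, 15, 17, 17, 17, 24, 18, 19, 18, 12, 2, 2, 3, 8, 11, 19, 19, 41, 162]
```

View pics/c7.png

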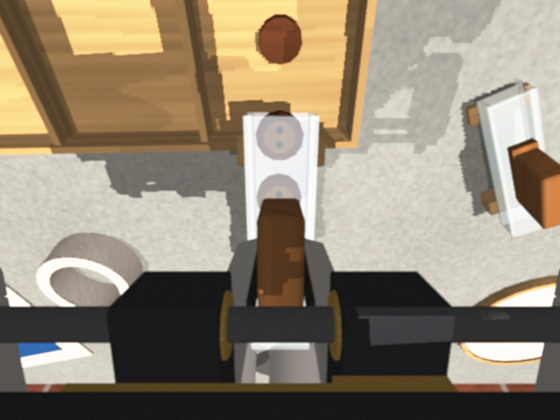

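Button 0 landed in the left compartment at (280,40). Button 1 stopped at (280,135) inside the tube. I'll tip back, move to the middle compartment and tilt again.

Request:
play_rows(translation=[[-0.23,0,0],[-0.37,0,0],[-0.37,0,0],[-0.23,0,0],[0,0,0]], twist=[[0,0.5,0],[0,0.8,0],[0,0.8,0],[0,0.5,0],[0,0,0]], gripper=[-1,-1,-1,-1,-1])

```text
time: 11.5
tool_pos: [0.503, 0.0604, 0.3105]
ee_rot: [-3.142, 0.177, 3.141]
wrist_force: [0.0, 0.2, -2.9]
width: 0.022
finger_force: 30.0
```

Request:
play_rows(translation=[[0,-0.25,0],[0,-0.5,0],[0,-0.6,0],[0,-0.6,0],[0,-0.5,0],[0,-0.25,0],[0,0,0]], twist=[[0,0,0],[0,0,0],[0,0,0],[0,0,0],[0,0,0],[0,0,0],[0,0,0]], gripper=[-1,-1,-1,-1,-1,-1,-1])

```text
time: 12.2
tool_pos: [0.501, -0.0486, 0.3101]
ee_rot: [-3.141, 0.175, 3.139]
wrist_force: [0.5, 0.8, -3.5]
width: 0.0219
finger_force: 30.0
```

```bash
python3 pf.py d1
```

```text
t 12.25 tilt 10.0 grip [ 0.533 -0.048  0.129] tcp [ 0.501 -0.048  0.31 ]
rows90-200/5 gray [196, 198, 98, 76, 119, 164, 172, 176, 169, 171, 170, 168, 231, 236, 235, 204, 160, 161, 169, 164, 169, 132, 47]
sat [116, 116, 152, 167, 169, 49, 22, 30, 20, 22, 22, 18, 8, 6, 6, 12, 17, 19, 31, 23, 30, 52, 163]
```

Request:
play_rows(translation=[[0.2,0,0],[0.28,0,0],[0.28,0,0],[0.2,0,0],[0.1,0,0],[0,0,0]], twist=[[0,-0.45,0],[0,-0.6,0],[0,-0.6,0],[0,-0.45,0],[0,-0.2,0],[0,0,0]], gripper=[-1,-1,-1,-1,-1,-1])

```text
time: 12.85
tool_pos: [0.4601, -0.0467, 0.2987]
ee_rot: [3.141, 0.404, 3.141]
wrist_force: [-0.1, 0.3, -3.5]
width: 0.0217
finger_force: 30.0
```

```bash
python3 pf.py d2
```

```text
t 12.9 tilt 23.2 grip [ 0.533 -0.047  0.13 ] tcp [ 0.461 -0.047  0.299]
rows90-200/5 gray [176, 74, 73, 120, 88, 156, 187, 181, 184, 180, 183, 242, 244, 244, 231, 175, 174, 182, 180, 183, 184, 138, 46]
sat [125, 157, 165, 168, 127, 26, 21, 16, 20, 17, 12, 2, 2, 1, 3, 9, 12, 22, 19, 22, 25, 41, 161]
```

Request:
play_rows(translation=[[0.15,0,0],[0,0,0]], twist=[[0,-0.4,0],[0,0,0]], gripper=[-1,-1])

```text
time: 13.1
tool_pos: [0.4553, -0.0472, 0.2966]
ee_rot: [3.141, 0.444, 3.141]
wrist_force: [1.0, -0.8, -3.2]
width: 0.0222
finger_force: 30.0
```

```bash
python3 pf.py d3;python3 pf.py d4
```

```text
t 13.15 tilt 25.4 grip [ 0.534 -0.047  0.131] tcp [ 0.455 -0.047  0.297]
rows90-200/5 gray [89, 128, 90, 84, 154, 233, 242, 242, 242, 243, 243, 243, 243, 233, 174, 173, 181, 179, 182, 183, 178, 142, 45]
sat [149, 136, 132, 127, 56, 4, 0, 0, 0, 1, 1, 2, 2, 3, 8, 11, 20, 17, 20, 23, 17, 46, 162]
t 13.2 tilt 25.5 grip [ 0.535 -0.047  0.131] tcp [ 0.456 -0.047  0.297]
rows90-200/5 gray [187, 176, 103, 89, 153, 232, 242, 242, 242, 243, 243, 243, 243, 222, 172, 174, 183, 178, 183, 182, 178, 142, 45]
sat [122, 125, 128, 127, 56, 4, 0, 0, 0, 1, 1, 1, 2, 3, 9, 11, 22, 17, 22, 22, 18, 46, 162]
```

Button 1 is out. I'll ease button 2 out here as well.

Request:
play_rows(translation=[[0.12,0,0],[0,0,0]], twist=[[0,-0.35,0],[0,0,0]], gripper=[-1,-1])

```text
time: 13.4
tool_pos: [0.451, -0.0474, 0.2946]
ee_rot: [3.141, 0.479, 3.141]
wrist_force: [0.3, -0.1, -3.8]
width: 0.0216
finger_force: 30.0
```

```bash
python3 pf.py d5;python3 pf.py d6
```

```text
t 13.45 tilt 27.4 grip [ 0.536 -0.047  0.131] tcp [ 0.451 -0.047  0.295]
rows90-200/5 gray [177, 132, 83, 88, 150, 233, 243, 243, 243, 245, 245, 244, 190, 175, 181, 184, 182, 187, 181, 184, 179, 158, 46]
sat [125, 127, 125, 126, 53, 3, 0, 0, 0, 1, 1, 1, 6, 10, 17, 19, 17, 24, 17, 20, 15, 26, 161]
t 13.5 tilt 27.5 grip [ 0.536 -0.047  0.132] tcp [ 0.451 -0.047  0.295]
rows90-200/5 gray [177, 130, 84, 87, 150, 233, 243, 243, 243, 244, 245, 214, 175, 177, 185, 180, 187, 184, 182, 182, 195, 199, 45]
sat [125, 127, 125, 127, 53, 3, 0, 0, 0, 1, 1, 4, 10, 13, 21, 16, 23, 19, 18, 19, 9, 15, 162]
```

Request:
play_rows(translation=[[0,0,0],[0,0,0]], twist=[[0,0,0],[0,0,0]], gripper=[-1,-1])

```text
time: 13.7
tool_pos: [0.4513, -0.0474, 0.2949]
ee_rot: [-3.142, 0.48, 3.141]
wrist_force: [-0.7, -0.6, -2.3]
width: 0.0219
finger_force: 30.0
```

```bash
python3 pf.py d7;python3 pf.py d8
```

```text
t 13.75 tilt 27.5 grip [ 0.536 -0.048  0.132] tcp [ 0.451 -0.047  0.295]
rows90-200/5 gray [177, 117, 85, 84, 150, 233, 244, 243, 243, 243, 184, 176, 183, 183, 183, 187, 181, 185, 179, 219, 248, 200, 45]
sat [125, 127, 125, 126, 53, 3, 0, 0, 0, 1, 7, 10, 19, 18, 18, 24, 17, 20, 15, 5, 1, 15, 162]
t 13.8 tilt 27.5 grip [ 0.536 -0.048  0.132] tcp [ 0.451 -0.047  0.295]
rows90-200/5 gray [177, 118, 85, 84, 150, 233, 244, 243, 243, 243, 185, 176, 183, 183, 183, 187, 181, 185, 179, 219, 248, 200, 45]
sat [125, 127, 125, 126, 53, 3, 0, 0, 0, 1, 7, 10, 19, 18, 18, 24, 17, 20, 15, 5, 1, 15, 161]
```

Request:
play_rows(translation=[[0.12,0,0],[0,0,0]], twist=[[0,-0.3,0],[0,0,0]], gripper=[-1,-1])

```text
time: 14.0
tool_pos: [0.4463, -0.0473, 0.292]
ee_rot: [3.141, 0.509, 3.141]
wrist_force: [-1.0, -0.4, -2.9]
width: 0.0219
finger_force: 30.0
```

```bash
python3 pf.py d9;python3 pf.py d10
```

```text
t 14.05 tilt 29.2 grip [ 0.536 -0.047  0.132] tcp [ 0.447 -0.047  0.292]
rows90-200/5 gray [171, 89, 82, 83, 148, 234, 244, 214, 177, 180, 187, 182, 188, 185, 183, 185, 184, 243, 248, 248, 248, 165, 46]
sat [125, 126, 126, 127, 50, 2, 0, 3, 8, 13, 19, 16, 21, 18, 17, 20, 11, 2, 2, 1, 1, 28, 161]
t 14.1 tilt 29.2 grip [ 0.536 -0.047  0.132] tcp [ 0.447 -0.047  0.292]
rows90-200/5 gray [172, 90, 82, 83, 148, 230, 188, 178, 186, 184, 185, 189, 183, 186, 181, 205, 245, 248, 248, 247, 195, 137, 46]
sat [125, 126, 125, 127, 50, 3, 6, 9, 18, 16, 18, 22, 16, 19, 16, 7, 3, 2, 2, 1, 5, 34, 162]
```

Request:
play_rows(translation=[[0,0,0],[0,0,0]], twist=[[0,0,0],[0,0,0]], gripper=[-1,-1])

```text
time: 14.3
tool_pos: [0.447, -0.0475, 0.2927]
ee_rot: [-3.142, 0.51, 3.141]
wrist_force: [0.5, -0.2, -2.5]
width: 0.0219
finger_force: 30.0
```

```bash
python3 pf.py d11
```

```text
t 14.35 tilt 29.2 grip [ 0.537 -0.048  0.132] tcp [ 0.447 -0.047  0.293]
rows90-200/5 gray [64, 60, 62, 72, 147, 233, 243, 244, 244, 245, 245, 245, 207, 176, 179, 185, 181, 188, 183, 184, 182, 152, 46]
sat [165, 163, 164, 140, 50, 3, 0, 0, 0, 0, 1, 1, 5, 9, 14, 19, 16, 23, 17, 18, 17, 29, 161]
```

Button 2 is out and button 3's front edge is at row 153. I'll tip back and go to the right compartment.

Request:
play_rows(translation=[[-0.35,0,0],[-0.42,0,0],[-0.42,0,0],[-0.28,0,0],[-0.2,0,0],[0,0,0]], twist=[[0,0.75,0],[0,0.9,0],[0,0.9,0],[0,0.6,0],[0,0.4,0],[0,0,0]], gripper=[-1,-1,-1,-1,-1,-1])

```text
time: 14.95
tool_pos: [0.5102, -0.0475, 0.3168]
ee_rot: [-3.141, 0.156, 3.141]
wrist_force: [0.6, -0.2, -3.0]
width: 0.022
finger_force: 30.0
```

```bash
python3 pf.py e0
```

```text
t 15.0 tilt 9.0 grip [ 0.538 -0.047  0.135] tcp [ 0.509 -0.047  0.316]
rows90-200/5 gray [64, 64, 68, 87, 61, 144, 173, 169, 170, 173, 167, 170, 166, 179, 233, 231, 231, 235, 238, 183, 157, 124, 48]
sat [165, 166, 162, 131, 157, 36, 28, 21, 23, 31, 21, 27, 23, 16, 8, 6, 7, 6, 4, 12, 17, 44, 165]
```

View pics/e0.png

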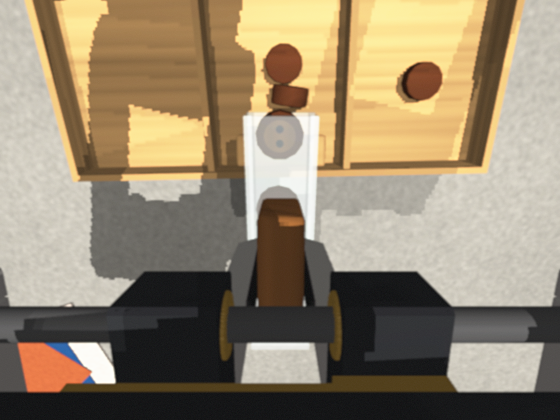

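Left holds one button, at (423,81), and middle holds two, at (283,63) and (290,97). The last two are in the tube at (280,135) and (280,190). I'll move to the right compartment and empty it.

Request:
play_rows(translation=[[0,-0.25,0],[0,-0.5,0],[0,-0.6,0],[0,-0.6,0],[0,-0.5,0],[0,-0.25,0],[0,0,0]], twist=[[0,0,0],[0,0,0],[0,0,0],[0,0,0],[0,0,0],[0,0,0],[0,0,0]], gripper=[-1,-1,-1,-1,-1,-1,-1])

```text
time: 15.7
tool_pos: [0.5081, -0.1568, 0.3164]
ee_rot: [-3.141, 0.155, 3.138]
wrist_force: [0.1, -0.7, -2.3]
width: 0.0218
finger_force: 30.0
```

Request:
play_rows(translation=[[0.2,0,0],[0.28,0,0],[0.28,0,0],[0.28,0,0],[0.2,0,0],[0.1,0,0],[0,0,0],[0,0,0]], twist=[[0,-0.45,0],[0,-0.6,0],[0,-0.6,0],[0,-0.6,0],[0,-0.45,0],[0,-0.3,0],[0,0,0],[0,0,0]], gripper=[-1,-1,-1,-1,-1,-1,-1,-1])

```text
time: 16.5
tool_pos: [0.4573, -0.1551, 0.3022]
ee_rot: [3.142, 0.455, 3.141]
wrist_force: [1.1, -0.1, -2.6]
width: 0.0218
finger_force: 30.0
```

```bash
python3 pf.py e1; python3 pf.py e2
```

```text
t 16.55 tilt 26.1 grip [ 0.538 -0.155  0.137] tcp [ 0.458 -0.155  0.302]
rows90-200/5 gray [193, 144, 65, 69, 109, 153, 182, 186, 180, 182, 180, 181, 241, 243, 243, 242, 242, 242, 188, 173, 176, 143, 45]
sat [119, 126, 154, 166, 168, 30, 17, 22, 17, 19, 18, 12, 2, 1, 1, 2, 3, 3, 6, 10, 15, 46, 161]
t 16.6 tilt 26.1 grip [ 0.539 -0.155  0.137] tcp [ 0.458 -0.155  0.302]
rows90-200/5 gray [193, 151, 63, 69, 103, 152, 182, 187, 180, 182, 180, 181, 241, 244, 243, 242, 242, 242, 188, 173, 176, 142, 45]
sat [119, 126, 154, 166, 167, 25, 17, 22, 17, 19, 18, 12, 2, 1, 1, 2, 3, 3, 6, 10, 15, 46, 163]
```

Request:
play_rows(translation=[[0.14,0,0],[0.14,0,0],[0.1,0,0],[0,0,0],[0,0,0],[0,0,0],[0,0,0],[0,0,0]], twist=[[0,-0.3,0],[0,-0.3,0],[0,-0.2,0],[0,0,0],[0,0,0],[0,0,0],[0,0,0],[0,0,0]], gripper=[-1,-1,-1,-1,-1,-1,-1,-1])

```text
time: 17.4
tool_pos: [0.4439, -0.1555, 0.2952]
ee_rot: [-3.141, 0.535, 3.141]
wrist_force: [0.2, 0.2, -2.4]
width: 0.0215
finger_force: 30.0
```

```bash
python3 pf.py e3; python3 pf.py e4
```

```text
t 17.45 tilt 30.7 grip [ 0.538 -0.156  0.137] tcp [ 0.444 -0.155  0.295]
rows90-200/5 gray [96, 78, 79, 76, 143, 228, 239, 239, 239, 241, 241, 241, 241, 241, 240, 243, 245, 245, 246, 246, 246, 197, 43]
sat [127, 126, 126, 126, 54, 3, 0, 0, 0, 1, 1, 1, 1, 1, 1, 2, 2, 2, 2, 2, 2, 15, 163]
t 17.5 tilt 30.7 grip [ 0.538 -0.156  0.137] tcp [ 0.444 -0.155  0.295]
rows90-200/5 gray [93, 78, 79, 76, 143, 228, 239, 239, 239, 241, 241, 241, 241, 241, 240, 243, 245, 246, 246, 246, 246, 196, 43]
sat [127, 126, 126, 127, 54, 3, 0, 0, 0, 1, 1, 1, 1, 1, 1, 2, 2, 2, 2, 2, 2, 15, 163]
```

The tube looks empty. I'll tip back to upright and check.

Request:
play_rows(translation=[[-0.3,0,-0.1],[-0.42,0,-0.1],[-0.42,0,-0.1],[-0.42,0,-0.1],[-0.42,0,0],[-0.4,0,0],[-0.14,0,0],[0,0,0]], twist=[[0,0.6,0],[0,0.9,0],[0,0.9,0],[0,0.9,0],[0,0.9,0],[0,0.85,0],[0,0.3,0],[0,0,0]], gripper=[-1,-1,-1,-1,-1,-1,-1,-1])

```text
time: 18.3
tool_pos: [0.5334, -0.1554, 0.3395]
ee_rot: [3.141, 0.001, -3.141]
wrist_force: [0.2, 0.5, -2.6]
width: 0.022
finger_force: 30.0
```

```bash
python3 pf.py f0
python3 - <<'E'
from h import *
a=snap('scene','f_scene');
for c in ('wrist','scene'):
  for d in robot.spot_point('button0_center',c): print(c,np.round(d['centre'],3),round(d['score'],2))
b=cv2.imread('pics/f0.png'); cv2.imwrite('pics/f_both.png',np.vstack([b[:300],cv2.resize(a[160:310,150:430,::-1],(560,300))]))
E
```

```text
t 18.35 tilt 0.1 grip [ 0.533 -0.155  0.156] tcp [ 0.533 -0.155  0.34 ]
rows90-200/5 gray [45, 46, 45, 43, 116, 221, 236, 235, 236, 231, 232, 232, 231, 231, 230, 231, 232, 233, 236, 236, 229, 182, 44]
sat [162, 162, 163, 162, 63, 14, 10, 10, 10, 8, 9, 10, 11, 10, 9, 9, 9, 10, 11, 11, 9, 32, 165]
wrist [0.456 0.063 0.012] 0.63
scene [0.452 0.06  0.006] 0.6
scene [ 0.455 -0.049  0.   ] 0.48
```

View pics/f_both.png

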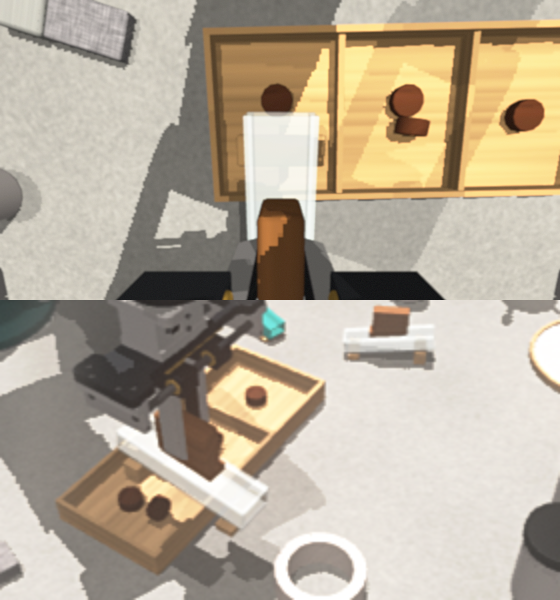

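All five buttons are in the tray: left 1, middle 2, right 2. The tube is empty. I'll return the shaker to its original spot.

Request:
play_rows(translation=[[-0.2,0.4,0],[-0.37,0.8,0],[-0.37,0.8,0],[-0.37,0.8,0],[-0.37,0.8,0],[-0.37,0.8,0],[-0.37,0.8,0],[-0.37,0.8,0]], twist=[[0,0,0],[0,0,0],[0,0,0],[0,0,0],[0,0,0],[0,0,0],[0,0,0],[0,0,0]], gripper=[-1,-1,-1,-1,-1,-1,-1,-1])

```text
time: 19.3
tool_pos: [0.6438, 0.0854, 0.3403]
ee_rot: [3.141, 0.001, 3.14]
wrist_force: [0.5, -0.1, -2.7]
width: 0.0217
finger_force: 30.0
```

Request:
play_rows(translation=[[-0.37,0.8,0],[-0.37,0.8,0],[-0.17,0.3,0],[0,0,0],[0,0,0],[0,0,0],[0,0,0],[0,0,0]], twist=[[0,0,0],[0,0,0],[0,0,0],[0,0,0.9],[0,0,1],[0,0,1],[0,0,1],[0,0,1]], gripper=[-1,-1,-1,-1,-1,-1,-1,-1])

```text
time: 20.1
tool_pos: [0.68, 0.1593, 0.3401]
ee_rot: [-3.141, 0.0, 2.646]
wrist_force: [0.5, -0.0, -2.0]
width: 0.0219
finger_force: 30.0
```

Request:
play_rows(translation=[[0,0,0],[0,0,0],[0,0,0],[0,0,0],[0,0,0],[0,0,0],[0,0,0],[0,0,0]], twist=[[0,0,1],[0,0,1],[0,0,1],[0,0,1],[0,0,1],[0,0,1],[0,0,1],[0,0,0.3]], gripper=[-1,-1,-1,-1,-1,-1,-1,-1])

```text
time: 20.9
tool_pos: [0.68, 0.1593, 0.3402]
ee_rot: [3.142, 0.0, 1.917]
wrist_force: [0.3, 0.1, -2.4]
width: 0.0219
finger_force: 30.0
```

```bash
python3 st.py g wrist,side,scene
```

```text
t 20.9 tcp [0.68  0.159 0.34 ] rpy [3.142 0.    1.917] grip [0.68  0.159 0.156] tilt 0.0 j [ 0.15  0.44  1.07 -0.    1.64 -0.2 ] ff 30.0
mouth [0.654 0.232 0.125]
wrist shaker_mouth [0.589 0.27  0.031] 0.72 
wrist shaker_mouth [0.656 0.229 0.126] 0.59 
side shaker_mouth [0.658 0.236 0.126] 0.93 
side shaker_mouth [0.593 0.276 0.032] 0.81 
side shaker_mouth [0.288 0.211 0.031] 0.7 
side shaker_mouth [ 0.488  0.387 -0.006] 0.7 
side button0_center [0.455 0.052 0.013] 0.62 in tube: along -0.024
scene shaker_mouth [0.292 0.208 0.025] 0.8 
scene shaker_mouth [0.59  0.269 0.032] 0.73 
scene shaker_mouth [0.652 0.234 0.123] 0.67 
scene button0_center [ 0.453 -0.051  0.006] 0.68 in tube: along -0.120
scene button0_center [0.453 0.062 0.006] 0.66 in tube: along -0.014
```

Request:
play_rows(translation=[[0,0,0.5],[0,0,0.6],[0,0,0.5],[0,0,0.3],[0,0,0.15],[0,0,0],[0,0,0]], twist=[[0,0,0],[0,0,0],[0,0,0],[0,0,0],[0,0,0],[0,0,0],[0,0,0]], gripper=[-1,-1,-1,-1,-1,-1,-1])

```text
time: 22.05
tool_pos: [0.6807, 0.1605, 0.2592]
ee_rot: [3.139, 0.0, 1.921]
wrist_force: [0.4, 0.3, -2.1]
width: 0.0217
finger_force: 30.0
```

Request:
play_rows(translation=[[0,0,0.03],[0,0,0]], twist=[[0,0,0],[0,0,0]], gripper=[-1,-1])

```text
time: 22.25
tool_pos: [0.6805, 0.1604, 0.2574]
ee_rot: [3.14, 0.0, 1.921]
wrist_force: [0.3, -0.2, -2.3]
width: 0.0219
finger_force: 30.0
```

Still about 1 mm off the table. I'll lower slightly more, then open.

Request:
play_rows(translation=[[0,0,0.03],[0,0,0]], twist=[[0,0,0],[0,0,0]], gripper=[-1,-1])

```text
time: 22.45
tool_pos: [0.6805, 0.1604, 0.2565]
ee_rot: [3.14, 0.0, 1.921]
wrist_force: [-0.3, 0.2, 0.7]
width: 0.0219
finger_force: 30.0
```

Request:
play_rows(translation=[[0,0,0],[0,0,0],[0,0,0],[0,0,0],[0,0,0],[0,0,0],[0,0,0],[0,0,0]], twist=[[0,0,0],[0,0,0],[0,0,0],[0,0,0],[0,0,0],[0,0,0],[0,0,0],[0,0,0]], gripper=[0.2,0.2,0.2,0.2,0.2,0.2,0.2,0.2])

```text
time: 23.25
tool_pos: [0.6803, 0.1604, 0.2555]
ee_rot: [3.142, 0.0, 1.921]
wrist_force: [0.5, 0.2, -0.6]
width: 0.0563
finger_force: 0.0
```

Request:
play_rows(translation=[[0,0,-0.4],[0,0,-0.8],[0,0,-0.8],[0,0,-0.8],[0,0,-0.8],[0,0,0],[0,0,0]], twist=[[0,0,0],[0,0,0],[0,0,0],[0,0,0],[0,0,0],[0,0,0],[0,0,0]], gripper=[0.2,0.2,0.2,0.2,0.2,0.2,0.2])

```text
time: 23.95
tool_pos: [0.6802, 0.1604, 0.4017]
ee_rot: [3.138, 0.001, 1.921]
wrist_force: [0.7, -0.0, -0.5]
width: 0.0558
finger_force: 0.0
```

Run:
```python
from h import *
a=snap('side','h_side');b=snap('scene','h_scene')
for n in ['shaker','shaker_grip','shaker_mouth']:
  for d in robot.spot_point(n,'scene'): print(n,np.round(d['centre'],3),round(d['score'],2))
cv2.imwrite('pics/h_both.png',np.vstack([cv2.resize(a[150:310,150:400,::-1],(469,300)),cv2.resize(b[160:310,170:404,::-1],(469,300))]))
```

```text
shaker [ 0.54   0.247 -0.001] 0.75
shaker [ 0.682  0.16  -0.003] 0.62
shaker [0.342 0.202 0.002] 0.59
shaker [ 0.453 -0.049  0.001] 0.27
shaker_grip [0.342 0.196 0.047] 0.66
shaker_grip [0.536 0.242 0.059] 0.61
shaker_grip [0.682 0.158 0.07 ] 0.57
shaker_mouth [0.591 0.27  0.03 ] 0.9
shaker_mouth [0.652 0.235 0.044] 0.83
shaker_mouth [0.29  0.21  0.025] 0.75
```

View pics/h_both.png

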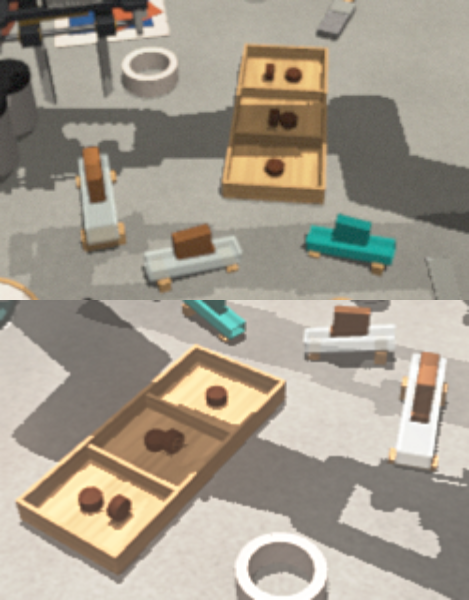

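The shaker stands upright at its spot, and the buttons rest 1 / 2 / 2 in the compartments. Handing in.

```bash
python3 -c "
from bench import robot
print(robot.close_job())"
```

```text
the job is handed in; nothing more can be done
None
```

The five buttons are in the tray (left 1, middle 2, right 2), the empty shaker stands upright beside it at its original spot, and the job is handed in; no verdict came back.

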